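# Stack a sample on an indexing sled and lock it at the next station

### The arm

A 6-joint arm with a two-finger parallel gripper is mounted at the origin on a cart in front of the work surface, level with it; the furniture and walls round the work are solid. World frame = base frame: x ahead of the robot, y to its left, z up, the work surface at z = 0. Lengths are in mm, angles in rad, forces in N, time in s.
With the tool pointing down it reaches from about 275 to 750 mm from the base axis. Payload 10.2 kg.
Tool frame: the origin (TCP) lies at the very end of the fingers, on their centre line; the grasp point (between the pads) lies 19 mm behind it (ctrl.tcp_to_grasp is the distance from the TCP to the grasp point, in mm); z points along the fingers, x is the direction in which the jaws open and shut, and the axes are right-handed (so a half turn about z gives the same grasp; the last joint's range is limited). The gripper opens to 85 mm and grips with 20 to 120 N. Pads are 22 mm wide; open, the fingers measure 114 mm over their backs; the gripper's body (76 mm by 85 mm) begins 54 mm behind the grasp point. The pads swing forward as they close: fully open they stand 13 mm farther back than shut.
Start: joints at [1.058, 0.313, 1.498, -0, 1.331, -0.223], TCP at [150.037, 503.11, 231.294] pointing down, gripper open.
Joint ranges: [-2.94, 2.94], [-0.97, 2.17], [0.19, 2.56], [-1.23, 4.37], [0.02, 3.11], [-2.88, 2.88]. Speed limits (rad/s): [2.39, 2.39, 3.01, 3.14, 3.14, 3.14].

### API

Orientations are given as a unit quaternion [w, x, y, z].
In Python, from rig import monitor, vision, order, ctrl gives the robot as it stands. The module is installed in compiled form; this text tells all that it offers.
- The arm moves only by the shell command python3 -m pendant 'ROWS' [FORCE]. ROWS is JSON, a list that holds one entry, the list of rows, each a list of 5 numbers: the closure, from -1 (fully open) to 1 (shut), then the shift along the world's x, y, z in m, then the turn about the world's z in degrees. In form: [[[fingers, dx, dy, dz, spin], ...]]. A call has 1 to 20 rows; each row is the pose to reach, as a shift and turn from the pose commanded when the call began; what a row does not reach only later rows make up. A row lasts 1/10 s, in which the tool goes at most 50 mm and 8.59 degrees, less where a joint would pass 70% of its speed; a pose out of reach is approached as far as the arm can. A call with a gripper value outside its range is refused whole. The fingers move at their own pace and stop on an object; FORCE is the grip in N (left out, the last holds). Time passes only in rows, so rows that repeat a pose let the fingers close. It gives the time, the measured TCP pose, the force and the opening at its end, in the units of the state.
- monitor.sense(): the state, without advancing time (a new reading comes with each control period).
- vision.capture(name): name is "scene" or "top" or "wrist"; returns (picture, depth): 420x560x3 uint8, red, green, blue; 420x560 float32, mm along the optical axis (not along the pixel's ray), 0 where there is no reading.
- vision.camera_info(name): a dict with "fov_y" (degrees; the focal length in pixels is half the picture's height over the tangent of half this angle, whatever the lens; pixels are square), "cx", "cy" (the principal point, pixels), "R" (3x3) and "t" (3): a world point X has camera coordinates R X + t; the wrist camera has in their place "hand_eye" (4x4, takes a point from camera to tool coordinates, whose origin is the TCP and whose axes are the tool frame's). Camera axes: x right, y down, z forward; pixel columns grow to the right and rows downward; lengths in mm; the calibration is good to about 2 mm. A picture is of the moment at which its call begins: read the wrist's pose just before it. camera_info takes no time and is no camera call.
- order.finish_job(): hands the job in, once; it reports no verdict.
The state is a dict: "time_s": time; "joints": joint angles; "dq": joint speeds; "tau": joint torques, N m; "eef_pos": TCP position; "ee_rot": TCP orientation; "force": force on the tool from outside, world axes, zero at the start; "wrist_torque": the same for the moment, N m; "grip_width": opening from 0.0 (shut) to 1.0 (fully open).
Only numpy, scipy, OpenCV 4.12 (cv2) and the standard library are available. Lean on these libraries where they do the work, as an engineer would, in place of code of your own. Each camera call takes 0.05 s, during which the arm holds its last target.

### The job

Build the sample on the sled's nest, standing it between the four guide posts: first the thick round body, then the spacer ring on it, then the top disc. Then grip the black knob of the sled's lock plunger, pull it up, slide the sled to the next hole of the rail (in front of the little sensor) and let the pin down fully home in that hole; finish still holding the knob there, do not let go. Leave the other things on the bench where they are.

Things in the scene. Friction and masses are not known exactly. Their poses are not given: they have to be found in the camera images.
- rail: fixed dark base 84 wide, 265 long, with an aluminium rail 44 wide, 18 high. Origin: underside centre, on the worktop; y along the rail, the way the sled must go; z up. Lock holes 10.5 mm wide on the centre line at y = +12.5 (pin starts here), +52.5, +92.5 mm. A small black sensor on a bracket, 66 mm high, stands on the +x side (away from the robot), x = 78 to 121, y = -38 to -67 mm.
- sled (a joint): travel of the grey sled along the rail's +y, m. 0: pin in the first hole (start); 0.040: pin over the second (next) hole; 0.080: over the third. Locked to +-1.3 mm while the pin is in a hole; with the pin up it slides with about 1.5 N friction and stays where it is left. Stops at -0.004 and 0.088.
- nest (a point): centre of the nest's floor on the sled, 27 mm above the worktop, moving with it; axes as the rail's; at rail x = 0, y = -92.5 mm at the start. Four steel guide posts, 10 mm thick, 52 mm high above the floor (top 10 mm tapers to 4 mm thick), stand at x, y = +-24 mm from it: room for a part of 29 mm radius, and a 38 mm gap for a finger on each of the four sides.
- knob (a point): centre of the black round knob of the lock plunger, 24 mm across, 20 mm high, upright at the sled's +y end, 105 mm from the nest along the rail, on its centre line; 67 mm above the worktop with the pin home. Below it a thin neck and a steel barrel (18 mm thick, top 50 mm above the worktop; 26 mm collar up to 33 mm), so fingers may reach 30 mm down. Moving the knob sideways moves the sled.
- plunger (a joint): lift of the lock plunger, m. 0: pin fully home, 10 mm deep in the hole; above about 0.0105 the pin is clear of the rail; stop at 0.016. A spring pulls it down with 4 N at 0 and 6.5 N at the stop; between the holes the rounded pin rests on top of the rail (about 0.010).
- puck_mid (a point): centre of the sample body, a thick aluminium puck with a groove round it, 54 mm across, 26 mm high, z along its axis, 0.12 kg. Starts standing flat on the worktop.
- spacer_mid (a point): centre of the spacer: white plastic ring, 54 mm outside, 30 mm hole, 10 mm high, 0.03 kg. Starts lying flat on the worktop.
- disc_mid (a point): centre of the plate of the top disc: flat steel disc 54 mm across, 8 mm thick, with a small pip (12 mm across, 4 mm high) in the middle of its top, 0.07 kg; this point lies 4 mm above its underside. Starts lying flat, pip up, on the worktop.
- tape_roll: bystander: roll of yellow label tape lying flat, 66 mm across, 19 mm high; origin at the centre of its underside. Leave it.
- lying_vial: bystander: small empty vial with a black cap, lying, 58x53x22 mm; origin at the centre of its underside. Leave it.
- conical_flask: bystander: conical flask, 68 mm across, 113 mm high; origin at the centre of its underside. Leave it.
- small_bottle: bystander: 100 ml bottle with a red cap, 56 mm across, 109 mm high; origin at the centre of its underside. Leave it.
- petri: bystander: closed clear petri dish, 61 mm across, 15 mm high; origin at the centre of its underside. Leave it.
There are look-alikes about, which are no part of the job. What is shaped like the part that bears puck_mid but brown is not meant.

How it is judged:
By the outcome, as a careful person would: the job done as asked, in the order asked, and still so for the second after the job is handed in, while the arm keeps its last pose, push and grip.
It also fails if it takes over 72 s, if anything falls off the work surface, if the arm or the gripper's body presses on something with over 40 N, if the wrist force passes 120 N, or if a joint passes its speed limit or range.

## Working session

There is one attempt and no reset: what is moved stays moved. The work goes in short steps, Python scripts to look and compute and a shell command to move; the robot and the scene stay as the last step left them, time stands still between calls to the robot, and variables do not carry over. Pictures are saved under pics/ and viewed, and the job is handed in when it is done.

```bash
mkdir -p pics
python3 - <<'E'
from rig import monitor, vision
import cv2,numpy as np
print(monitor.sense())
for n in ["scene","top"]:
    p,d=vision.capture(n); cv2.imwrite(f"pics/{n}0.png",p[:,:,::-1]); np.save(f"pics/{n}0.npy",d)
for n in ["scene","top","wrist"]: print(n,vision.camera_info(n))
E
```

```text
{'time_s': 0.0, 'joints': array([ 1.05758136e+00,  3.13447173e-01,  1.49847493e+00, -7.44712008e-06,
        1.33102029e+00, -2.23371073e-01]), 'dq': array([-0.00121841,  0.00125819,  0.00123662, -0.00046781, -0.00191855,
        0.00176669]), 'tau': array([-2.91311892e-05, -4.12274730e+01, -2.59734625e+01, -2.09704740e-04,
        4.23860532e-03, -5.42828182e-07]), 'eef_pos': array([149.90591637, 502.85446771, 230.72228691]), 'ee_rot': array([ 2.76705390e-04,  8.01810560e-01,  5.97577920e-01, -6.15542404e-04]), 'force': array([ 0.25792803, -0.21268634,  0.71626705]), 'wrist_torque': array([ 0.00125737, -0.05001577, -0.01652184]), 'grip_width': 0.9972241086561567}
scene {'fov_y': 56.66018521247908, 'cx': 281.74395544423214, 'cy': 210.22081051854084, 'R': array([[ 0.47427916, -0.88029126,  0.01210727],
       [-0.35552947, -0.20409537, -0.91210958],
       [ 0.80539312,  0.42829007, -0.40976766]]), 't': array([-243.05319894,  224.32975961,  949.119918  ])}
top {'fov_y': 43.68991627680742, 'cx': 285.93876919725204, 'cy': 208.16417390259065, 'R': array([[ 0.01731431, -0.9996983 ,  0.0174222 ],
       [-0.98117099, -0.02034067, -0.19206705],
       [ 0.19236348, -0.01376865, -0.98122715]]), 't': array([ -52.0036454 ,  448.95938223, 1360.81454846])}
wrist {'fov_y': 62.87525840786625, 'cx': 274.7083285453041, 'cy': 209.18679284505416, 'hand_eye': array([[ 9.99999869e-01, -5.09917157e-04, -5.05852950e-05,
        -3.43771669e-02],
       [ 5.05238523e-04,  9.64699063e-01,  2.63354251e-01,
        -6.72262601e+01],
       [-8.54892644e-05, -2.63354242e-01,  9.64699194e-01,
        -1.41753897e+02],
       [ 0.00000000e+00,  0.00000000e+00,  0.00000000e+00,
         1.00000000e+00]])}
```

View pics/scene0.png

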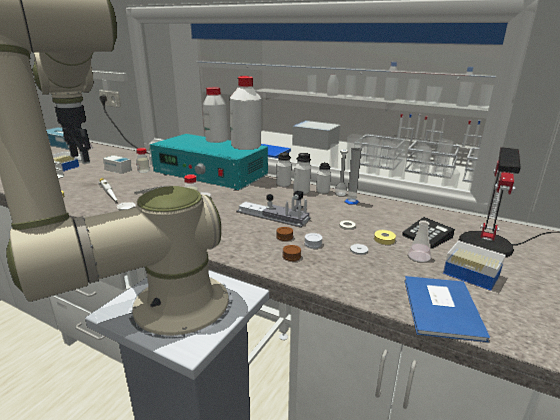

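View pics/top0.png

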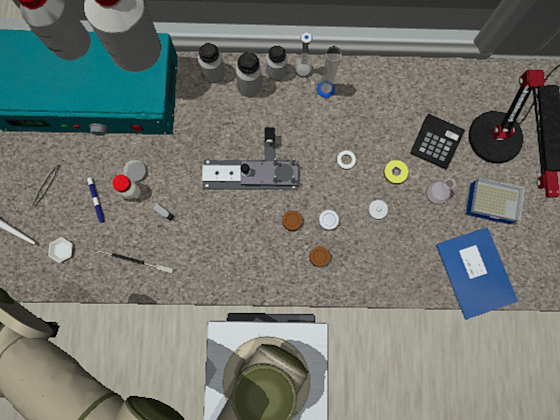

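The top view shows the rail at about (250,174), the aluminium puck at (329,219), the disc at (378,209) and the white ring at (346,160). The two brown pucks at (292,220) and (320,257) are decoys.

```bash
cat > h.py <<'E'
import numpy as np,cv2
from rig import vision
def f(ci): return 210/np.tan(np.radians(ci["fov_y"]/2))
def ray(n,u,v):
    c=vision.camera_info(n);F=f(c);R=np.array(c["R"]);t=np.array(c["t"])
    return -R.T@t, R.T@np.array([(u-c["cx"])/F,(v-c["cy"])/F,1])
def atz(n,u,v,z):
    o,d=ray(n,u,v);return o+d*(z-o[2])/d[2]
def cloud(n,D):
    c=vision.camera_info(n);F=f(c);R=np.array(c["R"]);t=np.array(c["t"])
    v,u=np.mgrid[:D.shape[0],:D.shape[1]]
    P=np.stack([(u-c["cx"])/F*D,(v-c["cy"])/F*D,D],-1)
    return (P-t)@R
def proj(n,X):
    c=vision.camera_info(n);F=f(c);p=np.array(c["R"])@X+c["t"];return p[0]/p[2]*F+c["cx"],p[1]/p[2]*F+c["cy"]
E
python3 - <<'E'
from h import *
p=cv2.imread("pics/top0.png");D=np.load("pics/top0.npy");P=cloud("top",D)
cv2.imwrite("pics/topz.png",cv2.resize(p[120:280,190:410],None,fx=3.6,fy=3.6,interpolation=cv2.INTER_CUBIC))
for n,(u,v) in dict(puck=(329,219),disc=(378,209),ring=(346,160),b1=(292,220),b2=(320,257)).items():
    W=P[v-14:v+15,u-14:u+15].reshape(-1,3); ok=D[v-14:v+15,u-14:u+15].ravel()>0; W=W[ok]
    print(n,P[v,u].round(1), 'zpct',np.percentile(W[:,2],[5,50,90,97]).round(1))
    h=dict(puck=26,disc=8,ring=10,b1=26,b2=26)[n]
    T=W[W[:,2]>h*.6]; print('  n',len(T),T.mean(0).round(1),T.min(0).round(1),T.max(0).round(1), atz("top",u,v,h).round(1))
E
```

```text
puck [ 425.5 -160.7   28.2] zpct [-3.1  4.  28.6 30.6]
  n 317 [ 423.8 -158.3   26.5] [ 396.9 -185.1   16.4] [ 451.6 -131.8   37.1] [ 425.9 -160.9   26. ]
disc [ 458.7 -296.9   13.9] zpct [-3.2  3.6 10.7 13.5]
  n 342 [ 459.3 -297.7    8.9] [ 420.7 -338.1    4.8] [ 500.4 -259.6   19.5] [ 459.8 -298.     8. ]
ring [ 601.1 -211.5   -1.8] zpct [-3.4  2.3 11.7 14.6]
  n 219 [ 598.9 -209.2   10.8] [ 563.3 -249.8    6.1] [ 638.9 -171.    20.3] [ 597.6 -210.    10. ]
b1 [421.7 -60.8  22.5] zpct [-3.2  3.7 28.4 30.8]
  n 313 [420.6 -58.9  26.4] [394.1 -85.1  15.9] [446.6 -33.5  34. ] [421.1 -60.7  26. ]
b2 [ 322.2 -136.9   27.4] zpct [-3.4  3.8 28.4 30.5]
  n 320 [ 323.6 -133.9   26.2] [ 298.2 -161.    18.2] [ 349.7 -107.4   36.3] [ 322.4 -137.    26. ]
```

View pics/topz.png

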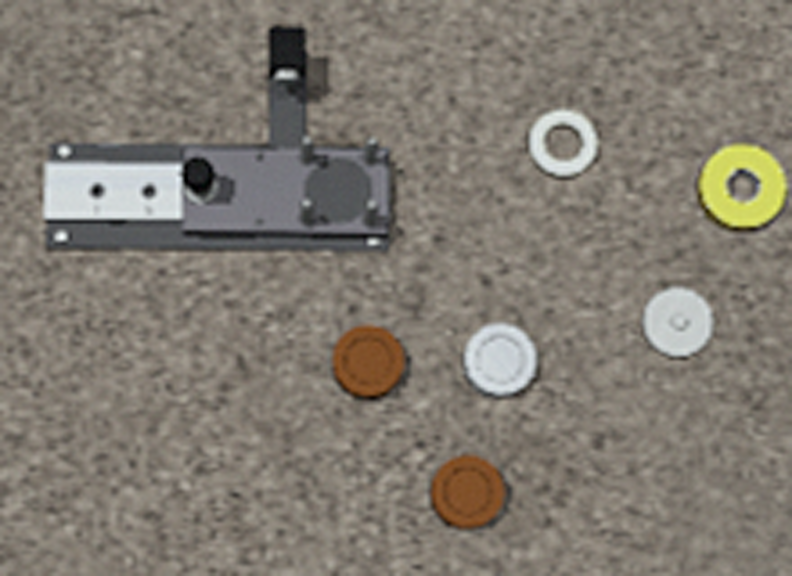

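Run:
```python
from h import *
def z(a,b,h): return atz("top",190+a/3.6-.36,120+b/3.6-.36,h)
A=z(61,236,6);B=z(373,241,6);C=z(63,151,6)
print(A,B,C,np.linalg.norm(A-B),np.linalg.norm(A-C)); d=A-B;print('rail yaw deg',np.degrees(np.arctan2(d[1],d[0])))
for a,b,h in [(306,145,79),(373,145,79),(306,206,79),(373,206,79),(198,170,77),(97,190,18),(149,191,18)]: print(z(a,b,h).round(1))
print('nest', z(337,192,27))
```

```text
[517.6186113  177.08089816   6.        ] [518.82589745 -63.25379247   6.        ] [585.47065628 178.67629761   6.        ] 240.33772292636218 67.8707986264957
rail yaw deg 90.28781454152141
[573.2 -10.6  79. ]
[574.3 -60.2  79. ]
[526.7 -11.6  79. ]
[527.8 -60.9  79. ]
[552.8  68.6  77. ]
[551.6 149.5  18. ]
[551.7 109.7  18. ]
nest [551.66251049 -34.59920473  27.        ]
```

```bash
python3 -m pendant '[[[-1,0.1,-0.135,0,17],[-1,0.2,-0.27,0,17],[-1,0.4,-0.539,0,17],[-1,0.4,-0.539,0,17],[-1,0.4,-0.539,0,17],[-1,0.4,-0.539,0,17],[-1,0.4,-0.539,0,17],[-1,0.4,-0.539,0,17],[-1,0.4,-0.539,0,17],[-1,0.4,-0.539,0,17],[-1,0.4,-0.539,0,17],[-1,0.4,-0.539,-0.03,17],[-1,0.4,-0.539,-0.03,17],[-1,0.4,-0.539,-0.03,17],[-1,0.4,-0.539,-0.03,17],[-1,0.4,-0.539,-0.03,17],[-1,0.4,-0.539,-0.03,17]]]' 30
cat > look.py <<'E'
import sys
from h import *
from rig import monitor
from scipy.spatial.transform import Rotation as Ro
def shot(name):
    s=monitor.sense(); p,d=vision.capture("wrist")
    cv2.imwrite(f"pics/{name}.png",p[:,:,::-1]); q=s["ee_rot"]
    np.savez(f"pics/{name}.npz",d=d,pos=s["eef_pos"],q=q)
    print("t",s["time_s"],"tcp",s["eef_pos"].round(1),"yaw",yaw(q).round(2),"F",s["force"].round(1),"w",round(float(s["grip_width"]),3))
def rot(q): return Ro.from_quat([q[1],q[2],q[3],q[0]]).as_matrix()
def yaw(q): x=rot(q)[:,0]; return np.degrees(np.arctan2(x[1],x[0]))
def wz(name,u,v,z):
    L=np.load(f"pics/{name}.npz");c=vision.camera_info("wrist");H=np.array(c["hand_eye"]);F=f(c);R=rot(L["q"])
    o=R@H[:3,3]+L["pos"]; dd=R@H[:3,:3]@np.array([(u-c["cx"])/F,(v-c["cy"])/F,1])
    return o+dd*(z-o[2])/dd[2]
def wproj(name,X):
    L=np.load(f"pics/{name}.npz");c=vision.camera_info("wrist");H=np.array(c["hand_eye"]);F=f(c);R=rot(L["q"])
    p=H[:3,:3].T@(R.T@(np.array(X)-L["pos"])-H[:3,3]); return p[:2]/p[2]*F+[c["cx"],c["cy"]]
if __name__=="__main__": shot(sys.argv[1])
E
python3 look.py nest1
```

```text
time_s: 1.8
eef_pos: [549.7, -35.1, 201.5]
ee_rot: [-0.0, 0.704, 0.71, 0.0]
force: [0.1, 0.0, -0.6]
grip_width: 1.003
t 1.8 tcp [549.7 -35.1 201.5] yaw 90.44 F [ 0.1  0.  -0.6] w 1.003
```

View pics/nest1.png

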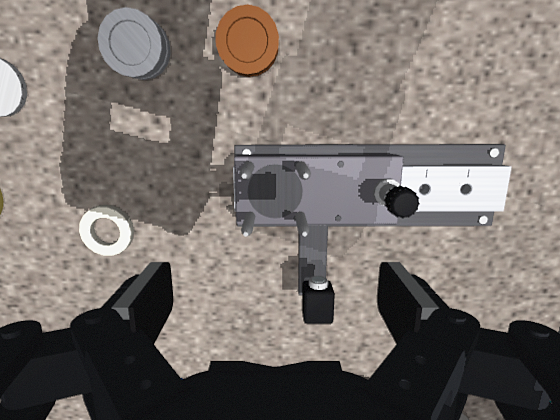

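Run:
```python
from look import *
p=cv2.imread("pics/nest1.png")
cv2.imwrite("pics/nest1z.png",cv2.resize(p[140:260,225:425],None,fx=4,fy=4,interpolation=cv2.INTER_CUBIC))
for n,X in dict(tcp=np.load("pics/nest1.npz")["pos"],puck=(424,-159.5,26),ring=(598,-210,10)).items(): print(n,wproj("nest1",X))
cv2.imwrite("pics/nest1y.png",cv2.resize(p[0:130,80:290],None,fx=3.8,fy=3.8,interpolation=cv2.INTER_CUBIC))
```

```text
tcp [274.46436341 270.3590335 ]
puck [128.37223671  42.57194855]
ring [103.24730842 231.11589798]
```

View pics/nest1z.png

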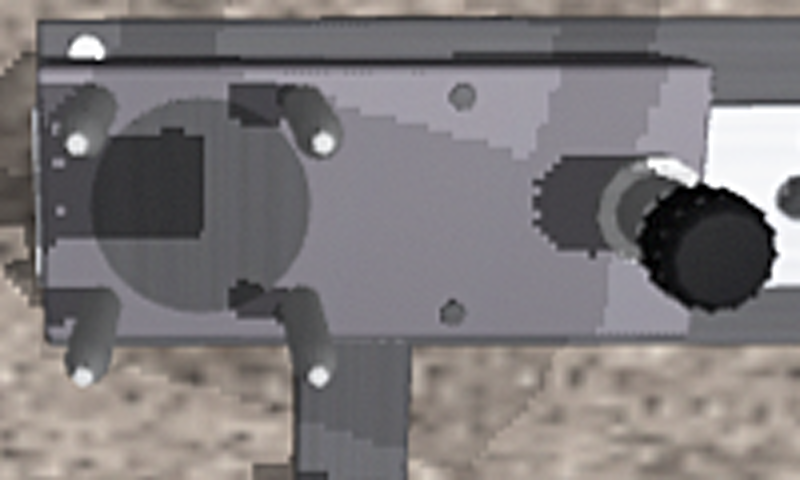

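Run:
```python
from look import *
def z(a,b,h): return wz("nest1",225+a/4-.375,140+b/4-.375,h)
Q=np.array([z(78,144,79),z(323,144,79),z(83,377,79),z(318,376,79)]);print(Q.round(1),Q.mean(0))
print(z(200,205,27),'knob',z(714,250,77))
h=[wz("nest1",424,189,18),wz("nest1",466,189,18)];print(h)
print(wz("nest1",247,153,6),wz("nest1",494,153,6),wz("nest1",483,220,6))
```

```text
[[527.8 -58.8  79. ]
 [527.4 -11.2  79. ]
 [575.6 -58.6  79. ]
 [575.1 -10.8  79. ]] [551.48554871 -34.86113127  79.        ]
[550.98753614 -34.95447177  27.        ] knob [548.60717758  67.71946333  77.        ]
[array([550.0544132 , 109.38069151,  18.        ]), array([549.76412008, 149.97250507,  18.        ])]
[518.02807488 -62.10167404   6.        ] [516.29617773 178.59601907   6.        ] [584.56574445 179.2767275    6.        ]
```

View pics/nest1y.png

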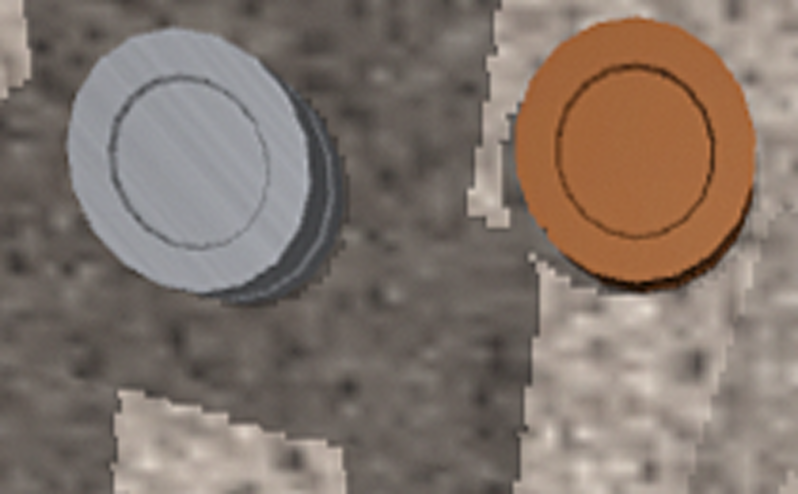

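```bash
python3 -m pendant '[[[-1,-0.04,-0.04,0,0],[-1,-0.08,-0.08,-0.02,0],[-1,-0.126,-0.124,-0.05,0],[-1,-0.126,-0.124,-0.09,0],[-1,-0.126,-0.124,-0.09,0],[-1,-0.126,-0.124,-0.09,0],[-1,-0.126,-0.124,-0.09,0]]]'
python3 look.py puck1
```

```text
time_s: 2.55
eef_pos: [424.7, -159.5, 112.4]
ee_rot: [0.001, 0.704, 0.71, 0.0]
force: [-0.2, 0.5, 0.1]
grip_width: 1.001
t 2.55 tcp [ 424.7 -159.5  112.4] yaw 90.44 F [-0.2  0.5  0.1] w 1.001
```

View pics/puck1.png

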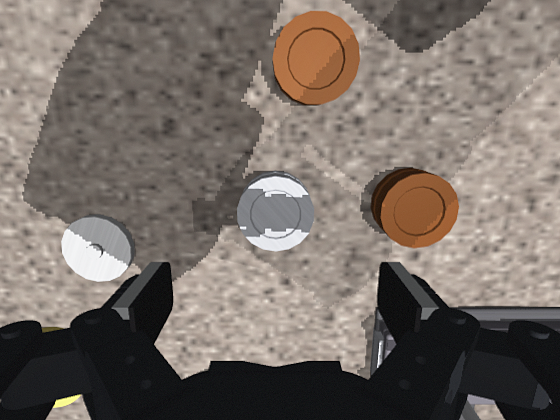

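Run:
```python
from look import *
p=cv2.imread("pics/puck1.png")
cv2.imwrite("pics/p1z.png",cv2.resize(p[160:270,220:340],None,fx=5,fy=5,interpolation=cv2.INTER_CUBIC))
print(wz("puck1",275.7,213.5,26), wz("puck1",97,248,8),wproj("puck1",[424,-159.5,26]))
```

```text
[ 423.0084628 -158.7789411   26.       ] [ 456.7332193  -295.48244344    8.        ] [274.64575383 214.87059588]
```

View pics/p1z.png

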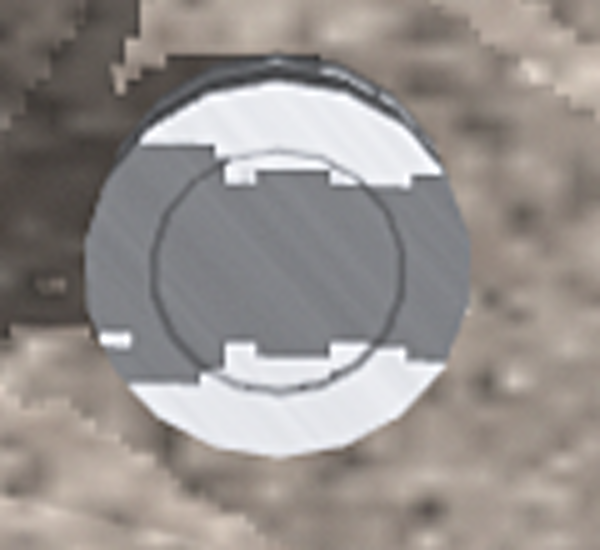

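```bash
python3 -m pendant '[[[-1,-0.0017,0.0003,-0.05,0],[-1,-0.0017,0.0003,-0.09,0],[-1,-0.0017,0.0003,-0.109,0],[-1,-0.0017,0.0003,-0.109,0],[-1,-0.0017,0.0003,-0.109,0]]]'
python3 -m pendant '[[[1,0,0,0,0],[1,0,0,0,0],[1,0,0,0,0],[1,0,0,0,0],[1,0,0,0,0],[1,0,0,0,0]]]' 40
python3 look.py puck2
```

```text
time_s: 3.1
eef_pos: [423.4, -159.6, 3.5]
ee_rot: [0.001, 0.704, 0.71, 0.0]
force: [0.6, 0.3, 0.9]
grip_width: 0.998
time_s: 3.7
eef_pos: [423.0, -159.9, 3.7]
ee_rot: [0.001, 0.705, 0.71, 0.0]
force: [-1.5, 3.2, 11.7]
grip_width: 0.615
t 3.7 tcp [ 423.  -159.9    3.7] yaw 90.41 F [-1.5  3.2 11.7] w 0.615
```

View pics/puck2.png

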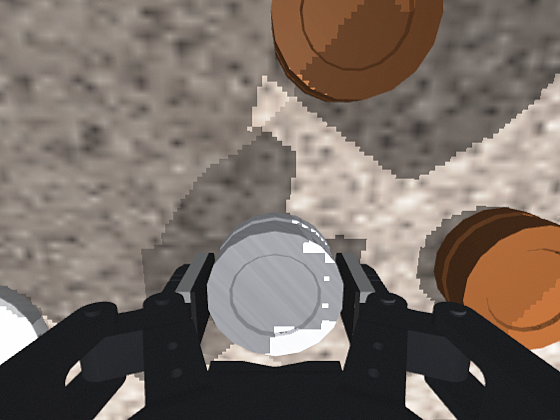

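```bash
python3 -m pendant '[[[1,0,0,0.03,0],[1,0,0,0.07,0],[1,0,0,0.11,0],[1,0.03,0.03,0.11,0],[1,0.06,0.06,0.11,0],[1,0.09,0.09,0.11,0],[1,0.1283,0.125,0.11,0],[1,0.1283,0.125,0.11,0],[1,0.1283,0.125,0.11,0],[1,0.1283,0.125,0.11,0],[1,0.1283,0.125,0.11,0]]]'
python3 look.py hov1
```

```text
time_s: 4.85
eef_pos: [550.0, -35.5, 112.5]
ee_rot: [-0.0, 0.705, 0.709, -0.0]
force: [-0.4, 0.5, -1.4]
grip_width: 0.616
t 4.85 tcp [550.  -35.5 112.5] yaw 90.31 F [-0.4  0.5 -1.4] w 0.616
```

View pics/hov1.png

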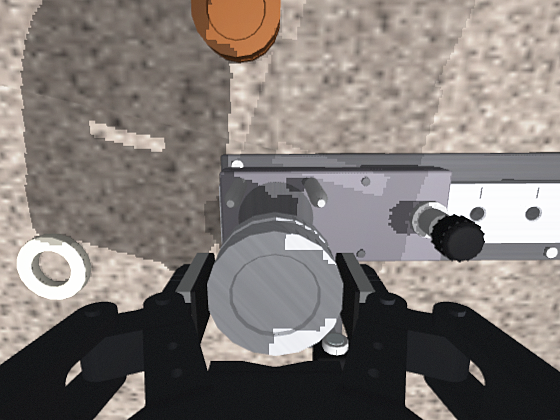

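Run:
```python
from look import *
p=cv2.imread("pics/hov1.png")
cv2.imwrite("pics/h1z.png",cv2.resize(p[160:365,200:360],None,fx=4,fy=4,interpolation=cv2.INTER_CUBIC)[:,:])
A=wz("hov1",229,203,79);B=wz("hov1",321,203,79);print(A,B,(A+B)/2+[24,0,0]); print(wz("hov1",276,286,134.8),wz("puck2",275,294,26+.5))
```

```text
[527.39404202 -59.57821003  79.        ] [527.15776719 -11.15653939  79.        ] [551.2759046  -35.36737471  79.        ]
[545.99615339 -34.94406697 134.8       ] [ 422.07033762 -159.67943013   26.5       ]
```

View pics/h1z.png

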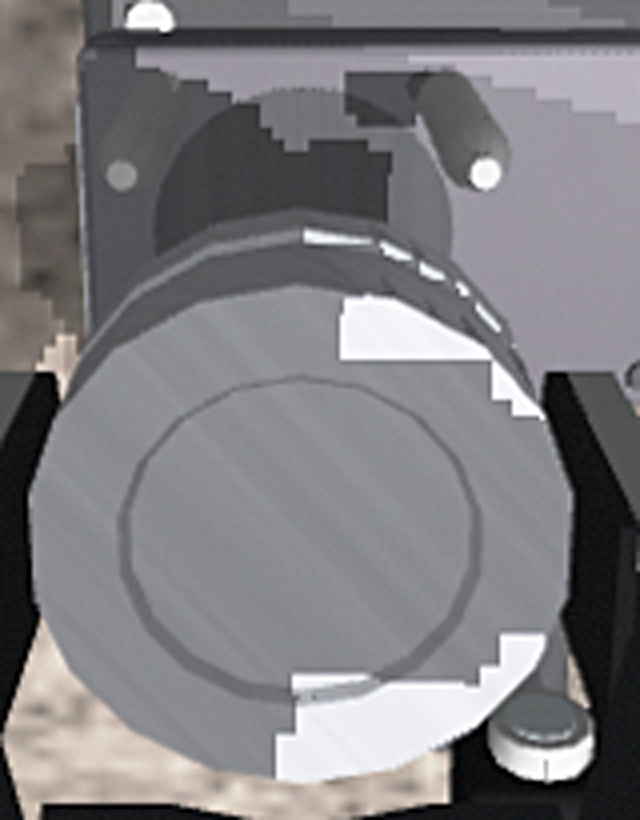

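Run:
```python
from look import *
A=wz("hov1",230.1,203.6,79);B=wz("hov1",321.1,202.9,79);print(A,B,(A+B)/2+[24,0.2,0]); print(wz("hov1",275.1,293.1,134.8))
from rig import monitor; print(monitor.sense()["eef_pos"])
```

```text
[527.717155   -59.00881878  79.        ] [527.10323304 -11.10610175  79.        ] [551.41019402 -34.85746027  79.        ]
[549.0254379  -35.27380731 134.8       ]
[550.12816828 -35.49832058 112.54669134]
```

```bash
python3 -m pendant '[[[1,0.0018,0.0005,0,0],[1,0.0018,0.0005,-0.015,0],[1,0.0018,0.0005,-0.025,0],[1,0.0018,0.0005,-0.032,0],[1,0.0018,0.0005,-0.038,0],[1,0.0018,0.0005,-0.044,0],[1,0.0018,0.0005,-0.044,0]]]'
```

```text
time_s: 5.6
eef_pos: [552.1, -34.0, 67.6]
ee_rot: [-0.001, 0.705, 0.71, -0.0]
force: [-0.3, 0.4, -1.7]
grip_width: 0.618
```

```bash
python3 look.py hov2
```

```text
t 5.6 tcp [552.1 -34.   67.6] yaw 90.39 F [-0.3  0.4 -1.7] w 0.618
```

View pics/hov2.png

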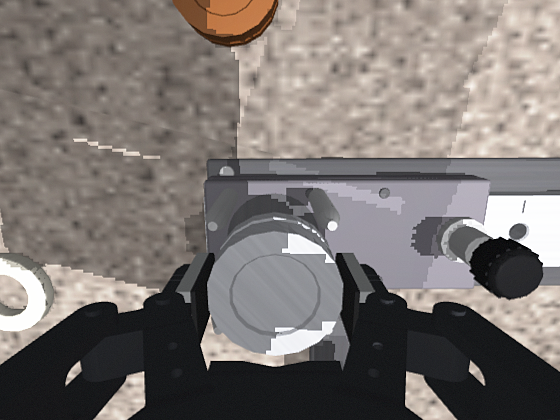

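```bash
python3 -m pendant '[[[1,0,-0.0005,-0.01,0],[1,0,-0.0005,-0.02,0],[1,0,-0.0005,-0.028,0],[1,0,-0.0005,-0.033,0],[1,0,-0.0005,-0.036,0],[1,0,-0.0005,-0.036,0]]]'; python3 look.py hov3
```

```text
time_s: 6.25
eef_pos: [552.3, -34.5, 31.9]
ee_rot: [-0.0, 0.705, 0.71, -0.0]
force: [0.1, -0.7, -1.2]
grip_width: 0.613
t 6.25 tcp [552.3 -34.5  31.9] yaw 90.4 F [ 0.1 -0.7 -1.2] w 0.613
```

View pics/hov3.png

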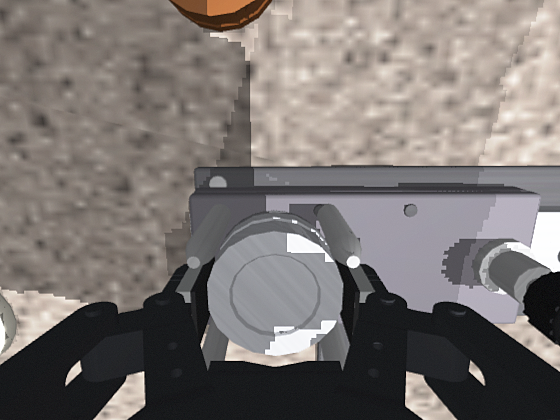

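```bash
python3 -m pendant '[[[1,0,0,-0.0012,0],[1,0,0,-0.0015,0]]]';python3 -m pendant '[[[-1,0,0,0,0],[-1,0,0,0,0],[-1,0,0,0,0],[-1,0,0,0,0]]]'; python3 -m pendant '[[[-1,0,0,0.04,0],[-1,0,0,0.08,0],[-1,0,0,0.1,0],[-1,0,0,0.12,0],[-1,0,0,0.12,0]]]'; python3 look.py hov4
```

```text
time_s: 6.5
eef_pos: [552.5, -34.6, 30.9]
ee_rot: [0.0, 0.705, 0.71, 0.0]
force: [-0.4, -0.4, -1.5]
grip_width: 0.614
time_s: 6.9
eef_pos: [552.5, -34.6, 30.9]
ee_rot: [0.0, 0.705, 0.71, 0.0]
force: [0.7, -0.2, -0.2]
grip_width: 0.996
time_s: 7.4
eef_pos: [553.6, -34.8, 153.3]
ee_rot: [0.002, 0.705, 0.71, 0.001]
force: [0.3, -0.5, 0.4]
grip_width: 0.997
t 7.4 tcp [553.6 -34.8 153.3] yaw 90.4 F [ 0.3 -0.5  0.4] w 0.997
```

View pics/hov4.png

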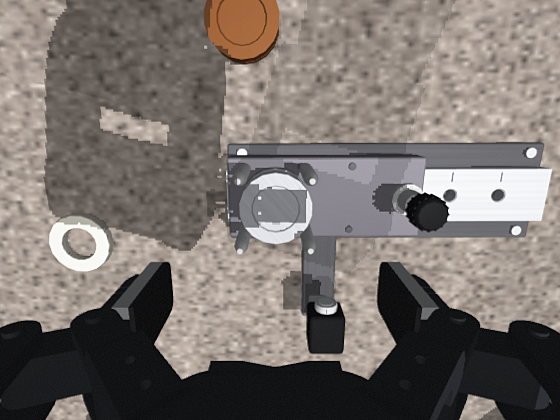

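The puck is seated between the four posts, at about (275,206). Next is the ring, at (80,243).

```bash
python3 - <<'E'
from look import *
print(wz("hov4",79.5,242.5,10)); print("nest by puck top",wz("hov4",276,206,53))
T=[wz("hov4",u,v,79) for u,v in [(238.5,181),(312.5,181),(240,251.5),(310.5,251.5)]];print(np.mean(T,0))
E
python3 -m pendant '[[[-1,0.02,-0.05,0,0],[-1,0.03,-0.1,0,0],[-1,0.045,-0.175,-0.03,0],[-1,0.045,-0.175,-0.06,0],[-1,0.045,-0.175,-0.06,0],[-1,0.045,-0.175,-0.06,0],[-1,0.045,-0.175,-0.06,0]]]'; python3 look.py ring1
```

```text
[ 596.69561916 -207.3594791    10.        ]
nest by puck top [550.53201731 -33.92634846  53.        ]
[551.21080228 -34.40150365  79.        ]
time_s: 8.15
eef_pos: [597.7, -208.7, 91.4]
ee_rot: [0.0, 0.704, 0.71, 0.0]
force: [-0.7, 0.1, -0.3]
grip_width: 0.999
t 8.15 tcp [ 597.7 -208.7   91.4] yaw 90.45 F [-0.7  0.1 -0.3] w 0.999
```

View pics/ring1.png

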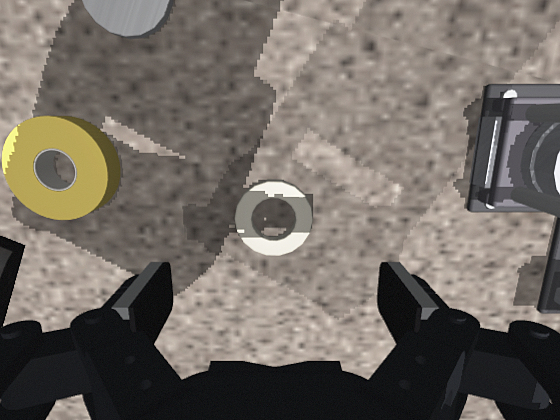

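Run:
```python
from look import *
p=cv2.imread("pics/ring1.png")
cv2.imwrite("pics/r1z.png",cv2.resize(p[170:270,225:325],None,fx=5,fy=5,interpolation=cv2.INTER_CUBIC))
print(wz("ring1",274,219,10))
```

```text
[ 598.36562064 -209.01972393   10.        ]
```

View pics/r1z.png

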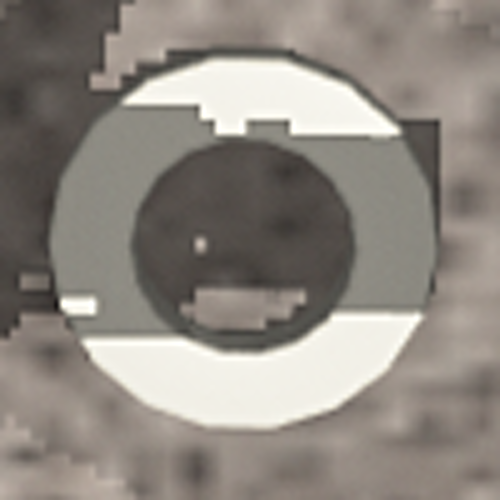

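```bash
python3 -m pendant '[[[-1,0.0004,-0.0007,-0.05,0],[-1,0.0004,-0.0007,-0.08,0],[-1,0.0004,-0.0007,-0.093,0],[-1,0.0004,-0.0007,-0.093,0],[-1,0.0004,-0.0007,-0.093,0]]]'
python3 -m pendant '[[[0.2,0,0,0,0],[0.2,0,0,0,0],[1,0,0,0,0],[1,0,0,0,0],[1,0,0,0,0],[1,0,0,0,0]]]' 30
python3 look.py ring2
```

```text
time_s: 8.7
eef_pos: [599.0, -210.4, -0.1]
ee_rot: [0.002, 0.704, 0.71, 0.0]
force: [-0.1, -0.0, 1.2]
grip_width: 1.003
time_s: 9.3
eef_pos: [598.4, -210.6, -0.7]
ee_rot: [0.001, 0.705, 0.71, 0.0]
force: [-1.3, 1.3, 6.2]
grip_width: 0.604
t 9.3 tcp [ 598.4 -210.6   -0.7] yaw 90.4 F [-1.3  1.3  6.2] w 0.604
```

View pics/ring2.png

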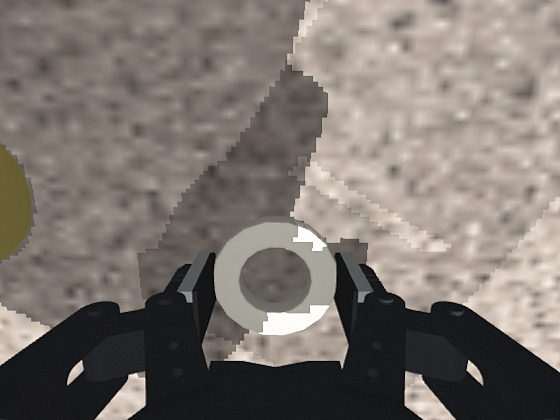

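```bash
python3 -m pendant '[[[1,0,0,0.04,0],[1,0,0,0.08,0],[1,0,0.02,0.112,0],[1,-0.015,0.06,0.112,0],[1,-0.03,0.1,0.112,0],[1,-0.04,0.14,0.112,0],[1,-0.0467,0.1758,0.112,0],[1,-0.0467,0.1758,0.112,0],[1,-0.0467,0.1758,0.112,0],[1,-0.0467,0.1758,0.112,0],[1,-0.0467,0.1758,0.112,0]]]'
python3 look.py rh1
python3 - <<'E'
import cv2
p=cv2.imread("pics/rh1.png")
cv2.imwrite("pics/rh1z.png",cv2.resize(p[180:340,200:360],None,fx=3.75,fy=3.75,interpolation=cv2.INTER_CUBIC))
E
```

```text
time_s: 10.45
eef_pos: [551.4, -35.6, 109.8]
ee_rot: [0.0, 0.705, 0.709, 0.0]
force: [-0.1, -0.3, 0.3]
grip_width: 0.597
t 10.45 tcp [551.4 -35.6 109.8] yaw 90.31 F [-0.1 -0.3  0.3] w 0.597
```

View pics/rh1z.png

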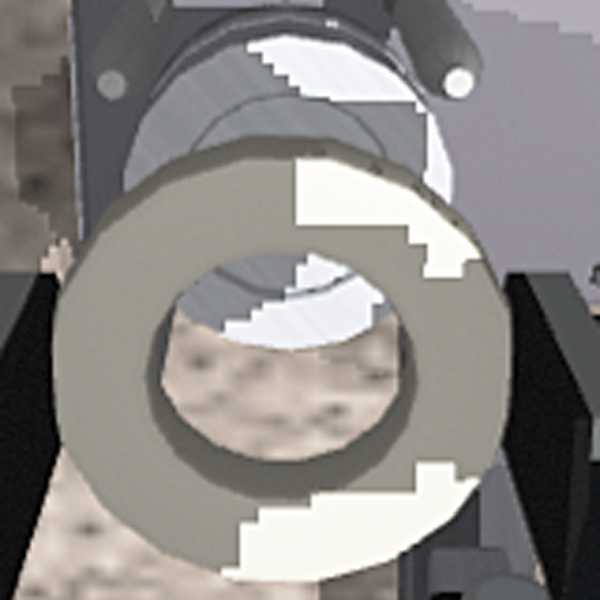

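Run:
```python
from look import *
A=wz("rh1",229.7,202,79);B=wz("rh1",322.3,201.7,79);print((A+B)/2+[24,.2,0]); print(wz("rh1",275.1,278.4,120.5))
```

```text
[551.35208257 -34.75445165  79.        ]
[549.97897241 -35.35037382 120.5       ]
```

```bash
python3 -m pendant '[[[1,0.0008,0.0006,0,0],[1,0.0008,0.0006,-0.015,0],[1,0.0008,0.0006,-0.025,0],[1,0.0008,0.0006,-0.032,0],[1,0.0008,0.0006,-0.038,0],[1,0.0008,0.0006,-0.044,0],[1,0.0008,0.0006,-0.044,0]]]'; python3 look.py rh2
```

```text
time_s: 11.2
eef_pos: [551.6, -33.8, 65.1]
ee_rot: [-0.001, 0.705, 0.71, -0.0]
force: [-0.1, 0.3, -0.0]
grip_width: 0.604
t 11.2 tcp [551.6 -33.8  65.1] yaw 90.4 F [-0.1  0.3 -0. ] w 0.604
```

View pics/rh2.png

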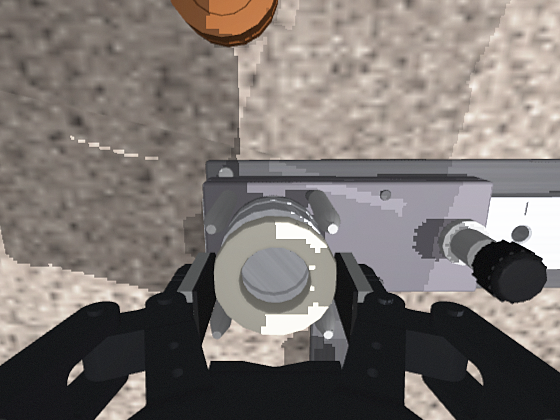

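```bash
python3 -m pendant '[[[1,0,-0.0006,-0.005,0],[1,0,-0.0006,-0.009,0],[1,0,-0.0006,-0.0115,0],[1,0,-0.0006,-0.0125,0],[1,0,-0.0006,-0.0125,0]]]'
```

```text
time_s: 11.75
eef_pos: [551.9, -34.5, 53.2]
ee_rot: [-0.0, 0.705, 0.71, -0.0]
force: [-0.5, 0.4, -0.7]
grip_width: 0.601
```

```bash
python3 -m pendant '[[[1,0,0,-0.001,0],[1,0,0,-0.001,0]]]';python3 -m pendant '[[[-1,0,0,0,0],[-1,0,0,0,0],[-1,0,0,0,0],[-1,0,0,0,0]]]'; python3 -m pendant '[[[-1,0,0,0.03,0],[-1,0,0,0.06,0],[-1,0,0,0.1,0],[-1,0,0,0.1,0],[-1,0,0,0.1,0]]]'; python3 look.py rh4
```

```text
time_s: 11.95
eef_pos: [552.0, -34.5, 52.4]
ee_rot: [0.0, 0.705, 0.71, 0.0]
force: [0.5, -0.1, 0.2]
grip_width: 0.6
time_s: 12.35
eef_pos: [551.9, -34.5, 52.3]
ee_rot: [0.0, 0.705, 0.71, -0.0]
force: [0.4, -0.8, -0.7]
grip_width: 0.997
time_s: 12.85
eef_pos: [552.1, -34.5, 152.7]
ee_rot: [0.001, 0.705, 0.71, 0.0]
force: [0.5, 0.9, -1.2]
grip_width: 0.998
t 12.85 tcp [552.1 -34.5 152.7] yaw 90.4 F [ 0.5  0.9 -1.2] w 0.998
```

View pics/rh4.png

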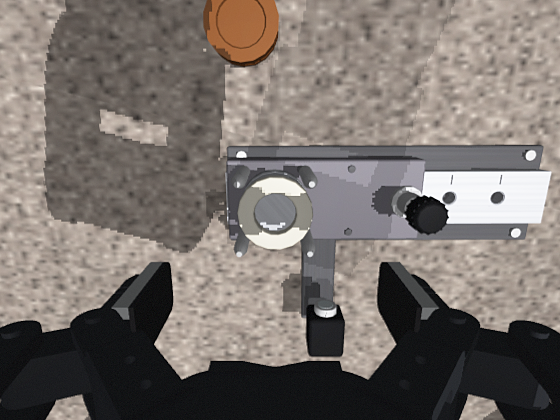

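The ring sits flat on the puck inside the posts, at about (275,210). Now for the disc.

```bash
python3 -m pendant '[[[-1,-0.015,-0.04,0,0],[-1,-0.03,-0.085,0,0],[-1,-0.05,-0.13,0,0],[-1,-0.07,-0.175,0,0],[-1,-0.085,-0.22,-0.02,0],[-1,-0.095,-0.262,-0.04,0],[-1,-0.095,-0.262,-0.06,0],[-1,-0.095,-0.262,-0.06,0],[-1,-0.095,-0.262,-0.06,0],[-1,-0.095,-0.262,-0.06,0]]]'; python3 look.py disc1
python3 - <<'E'
import cv2
p=cv2.imread("pics/disc1.png")
cv2.imwrite("pics/d1z.png",cv2.resize(p[170:270,225:325],None,fx=5,fy=5,interpolation=cv2.INTER_CUBIC))
E
```

```text
time_s: 13.9
eef_pos: [457.5, -295.9, 93.1]
ee_rot: [0.0, 0.704, 0.71, 0.0]
force: [-0.6, 0.4, -0.3]
grip_width: 1.002
t 13.9 tcp [ 457.5 -295.9   93.1] yaw 90.47 F [-0.6  0.4 -0.3] w 1.002
```

View pics/disc1.png

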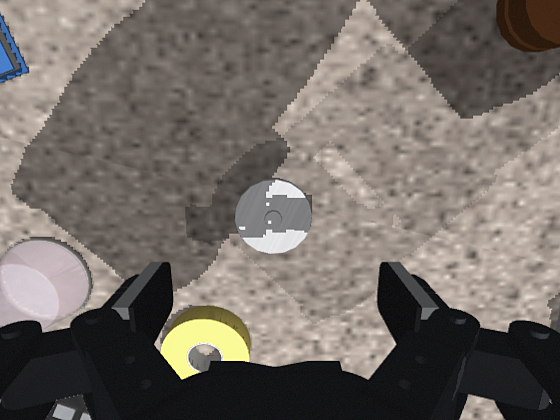

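View pics/d1z.png

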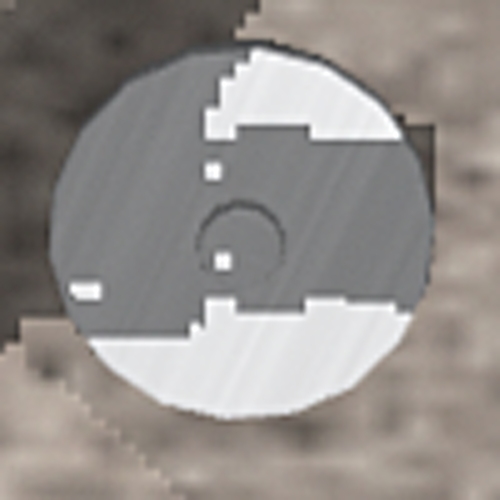

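Run:
```python
from look import *
print(wz("disc1",273.0,216.4,8)); print("flask",atz("top",438,192,40),atz("top",430,192,20))
```

```text
[ 457.45005025 -297.03001612    8.        ]
flask [ 504.01319118 -456.30795148   40.        ] [ 508.23383754 -440.37923212   20.        ]
```

```bash
python3 -m pendant '[[[-1,0,-0.0011,-0.05,0],[-1,0,-0.0011,-0.08,0],[-1,0,-0.0011,-0.0945,0],[-1,0,-0.0011,-0.0945,0],[-1,0,-0.0011,-0.0945,0]]]'
python3 -m pendant '[[[0.2,0,0,0,0],[0.2,0,0,0,0],[1,0,0,0,0],[1,0,0,0,0],[1,0,0,0,0],[1,0,0,0,0]]]' 40
python3 look.py disc2
```

```text
time_s: 14.45
eef_pos: [457.8, -298.1, -0.7]
ee_rot: [0.001, 0.704, 0.71, -0.0]
force: [0.3, -0.1, 0.7]
grip_width: 0.998
time_s: 15.05
eef_pos: [457.4, -298.0, -0.6]
ee_rot: [0.001, 0.705, 0.71, -0.0]
force: [-2.5, 1.7, 10.2]
grip_width: 0.606
t 15.05 tcp [ 457.4 -298.    -0.6] yaw 90.4 F [-2.5  1.7 10.2] w 0.606
```

View pics/disc2.png

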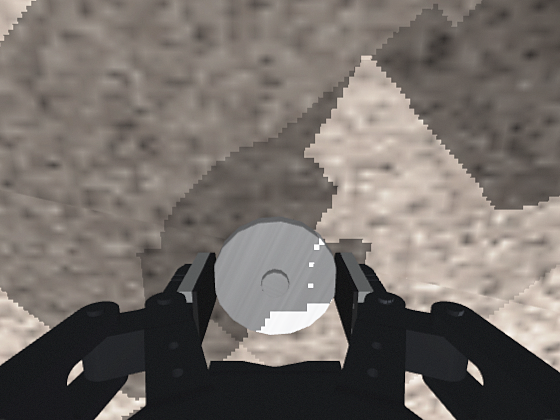

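```bash
python3 -m pendant '[[[1,0,0,0.04,0],[1,0,0,0.08,0],[1,0.01,0.03,0.112,0],[1,0.02,0.07,0.112,0],[1,0.04,0.115,0.112,0],[1,0.055,0.16,0.112,0],[1,0.075,0.205,0.112,0],[1,0.088,0.245,0.112,0],[1,0.0942,0.2632,0.112,0],[1,0.0942,0.2632,0.112,0],[1,0.0942,0.2632,0.112,0],[1,0.0942,0.2632,0.112,0],[1,0.0942,0.2632,0.112,0]]]'
python3 look.py dh1
python3 - <<'E'
import cv2
p=cv2.imread("pics/dh1.png")
cv2.imwrite("pics/dh1z.png",cv2.resize(p[180:340,200:360],None,fx=3.75,fy=3.75,interpolation=cv2.INTER_CUBIC))
E
```

```text
time_s: 16.4
eef_pos: [551.0, -35.4, 109.9]
ee_rot: [0.0, 0.705, 0.709, -0.0]
force: [-0.6, 0.3, -1.8]
grip_width: 0.604
t 16.4 tcp [551.  -35.4 109.9] yaw 90.31 F [-0.6  0.3 -1.8] w 0.604
```

View pics/dh1z.png

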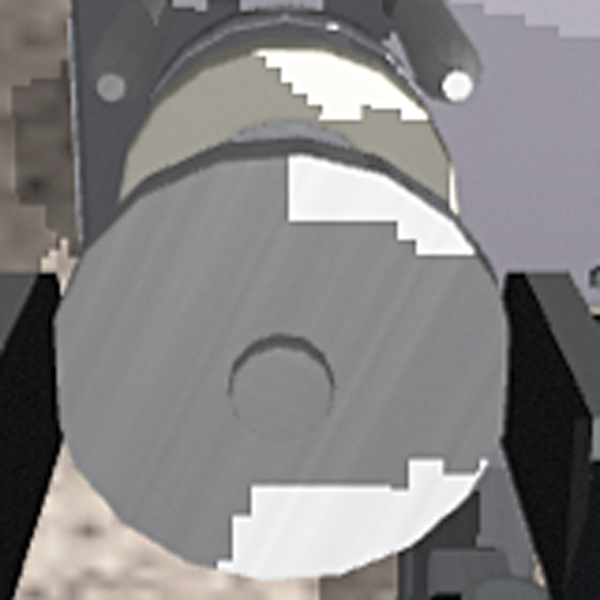

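```bash
python3 - <<'E'
from look import *
A=wz("dh1",229.1,202.8,79);B=wz("dh1",321.7,202.5,79);print((A+B)/2+[24,.2,0]); print(wz("dh1",274.9,277.5,118.5))
E
python3 -m pendant '[[[1,0.0009,0.0003,0,0],[1,0.0009,0.0003,-0.015,0],[1,0.0009,0.0003,-0.025,0],[1,0.0009,0.0003,-0.03,0],[1,0.0009,0.0003,-0.035,0],[1,0.0009,0.0003,-0.038,0],[1,0.0009,0.0003,-0.038,0]]]'; python3 look.py dh2
```

```text
[551.37977601 -34.89288623  79.        ]
[550.19620499 -35.26289909 118.5       ]
time_s: 17.15
eef_pos: [552.0, -34.1, 71.6]
ee_rot: [-0.0, 0.705, 0.71, -0.0]
force: [-0.4, -0.6, -0.6]
grip_width: 0.601
t 17.15 tcp [552.  -34.1  71.6] yaw 90.4 F [-0.4 -0.6 -0.6] w 0.601
```

View pics/dh2.png

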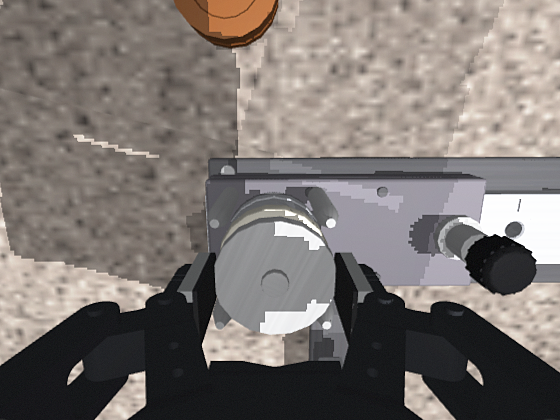

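```bash
python3 -m pendant '[[[1,0,-0.0004,-0.004,0],[1,0,-0.0004,-0.007,0],[1,0,-0.0004,-0.009,0],[1,0,-0.0004,-0.009,0]]]'; python3 -m pendant '[[[1,0,0,-0.0008,0],[1,0,0,-0.0008,0]]]'
```

```text
time_s: 17.6
eef_pos: [552.0, -34.5, 62.7]
ee_rot: [-0.0, 0.705, 0.71, -0.0]
force: [0.4, -1.2, 0.2]
grip_width: 0.601
time_s: 17.8
eef_pos: [552.1, -34.5, 62.5]
ee_rot: [0.0, 0.705, 0.71, 0.0]
force: [-2.5, 0.0, 3.7]
grip_width: 0.603
```

Contact (Fz 3.7 N). Release the disc and rise.

```bash
python3 -m pendant '[[[-1,0,0,0,0],[-1,0,0,0,0],[-1,0,0,0,0],[-1,0,0,0,0]]]'; python3 -m pendant '[[[-1,0,0,0.03,0],[-1,0,0,0.06,0],[-1,0,0,0.08,0],[-1,0,0.03,0.08,0],[-1,0,0.03,0.08,0],[-1,0,0.03,0.08,0]]]'; python3 look.py dh4
python3 - <<'E'
from look import *
p=cv2.imread("pics/dh4.png")
cv2.imwrite("pics/dh4z.png",cv2.resize(p[130:270,190:440],None,fx=3.2,fy=3.2,interpolation=cv2.INTER_CUBIC))
E
```

```text
time_s: 18.2
eef_pos: [552.0, -34.5, 61.9]
ee_rot: [-0.0, 0.705, 0.71, -0.0]
force: [-0.5, 0.2, 0.1]
grip_width: 1.002
time_s: 18.8
eef_pos: [551.9, -4.3, 141.8]
ee_rot: [-0.0, 0.704, 0.71, -0.0]
force: [-0.8, -0.6, 0.8]
grip_width: 0.999
t 18.8 tcp [551.9  -4.3 141.8] yaw 90.45 F [-0.8 -0.6  0.8] w 0.999
```

View pics/dh4z.png

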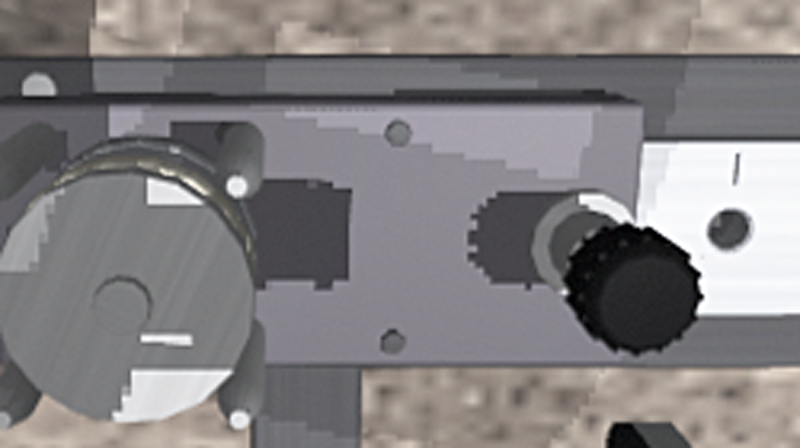

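```bash
python3 - <<'E'
from look import *
print(wz("dh4",189.85+640/3.2,129.85+290/3.2,77), wz("dh4",190+122/3.2-.35,130+297/3.2-.35,71))
E
python3 -m pendant '[[[-1,-0.001,0.04,0,0],[-1,-0.001,0.0743,0,0],[-1,-0.001,0.0743,-0.02,0],[-1,-0.001,0.0743,-0.02,0],[-1,-0.001,0.0743,-0.02,0]]]'; python3 look.py k1
```

```text
[547.89692792  68.19654574  77.        ] [551.85385955 -34.6181711   71.        ]
time_s: 19.35
eef_pos: [551.0, 69.0, 121.9]
ee_rot: [-0.0, 0.705, 0.709, -0.0]
force: [0.4, -0.7, -0.2]
grip_width: 1.001
t 19.35 tcp [551.   69.  121.9] yaw 90.34 F [ 0.4 -0.7 -0.2] w 1.001
```

View pics/k1.png

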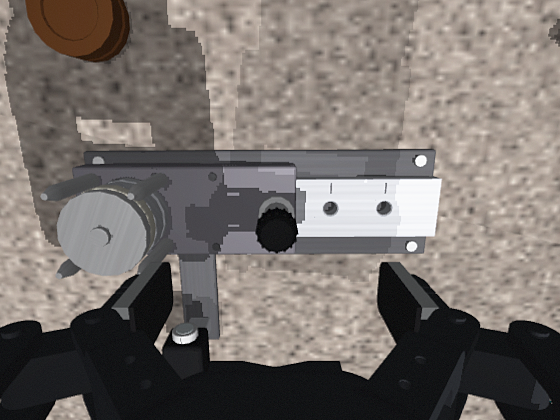

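Run:
```python
from look import *
p=cv2.imread("pics/k1.png")
cv2.imwrite("pics/k1z.png",cv2.resize(p[190:270,240:320],None,fx=6,fy=6,interpolation=cv2.INTER_CUBIC))
print(wz("k1",276.5,231,77),wproj("k1",[550.6,70,77]))
```

```text
[547.70950906  70.11378522  77.        ] [276.26791493 235.76233608]
```

View pics/k1z.png

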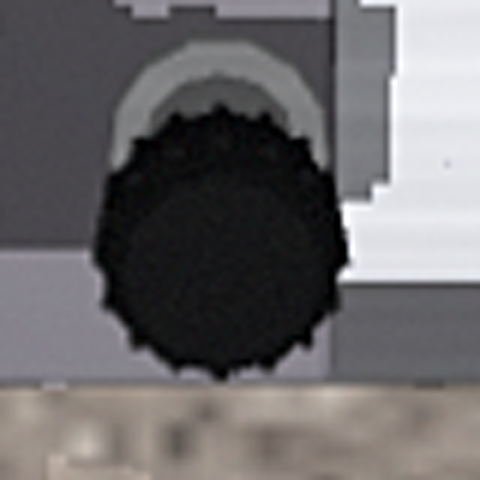

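```bash
python3 -m pendant '[[[-1,-0.0006,0.0014,-0.03,0],[-1,-0.0006,0.0014,-0.055,0],[-1,-0.0006,0.0014,-0.069,0],[-1,-0.0006,0.0014,-0.069,0],[-1,-0.0006,0.0014,-0.069,0]]]'; python3 look.py k2
python3 -m pendant '[[[0.2,0,0,0,0],[0.2,0,0,0,0],[1,0,0,0,0],[1,0,0,0,0],[1,0,0,0,0],[1,0,0,0,0],[1,0,0,0,0],[1,0,0,0,0]]]' 50
python3 look.py k3
```

```text
time_s: 19.9
eef_pos: [551.1, 70.8, 54.0]
ee_rot: [0.001, 0.705, 0.709, 0.0]
force: [-0.3, 0.3, 0.4]
grip_width: 1.0
t 19.9 tcp [551.1  70.8  54. ] yaw 90.37 F [-0.3  0.3  0.4] w 1.0
time_s: 20.75
eef_pos: [550.6, 71.2, 53.4]
ee_rot: [0.0, 0.705, 0.71, 0.0]
force: [-1.3, 0.0, 6.3]
grip_width: 0.263
t 20.75 tcp [550.6  71.2  53.4] yaw 90.4 F [-1.3  0.   6.3] w 0.263
```

View pics/k3.png

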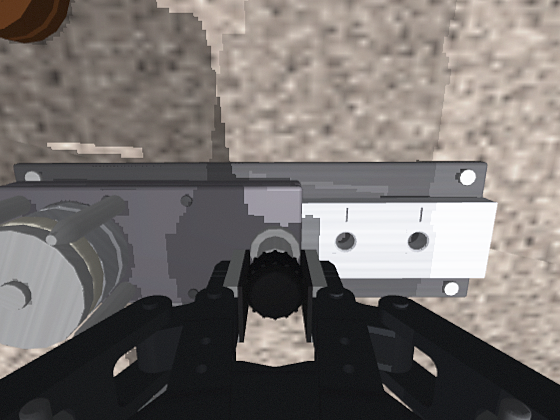

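The knob is held between the pads at about (275,285). Now I'll lift the plunger.

```bash
python3 -m pendant '[[[1,0,0,0.005,0],[1,0,0,0.01,0],[1,0,0,0.0135,0],[1,0,0,0.0135,0],[1,0,0,0.0135,0]]]'
```

```text
time_s: 21.3
eef_pos: [550.4, 71.2, 66.3]
ee_rot: [0.0, 0.705, 0.71, -0.0]
force: [3.1, -0.0, -7.6]
grip_width: 0.263
```

```bash
python3 -m pendant '[[[1,0,0.003,0,0],[1,0,0.007,0,0],[1,0,0.012,0,0],[1,0,0.017,0,0],[1,-0.0001,0.022,0,0],[1,-0.0001,0.027,0,0],[1,-0.0002,0.032,0,0],[1,-0.0002,0.036,0,0],[1,-0.0003,0.039,0,0],[1,-0.0003,0.040,0,0],[1,-0.0003,0.040,0,0],[1,-0.0003,0.040,0,0]]]'; python3 look.py k4
```

```text
time_s: 22.5
eef_pos: [550.1, 111.5, 66.5]
ee_rot: [-0.0, 0.705, 0.709, 0.0]
force: [0.6, 1.1, -6.4]
grip_width: 0.263
t 22.5 tcp [550.1 111.5  66.5] yaw 90.39 F [ 0.6  1.1 -6.4] w 0.263
```

View pics/k4.png

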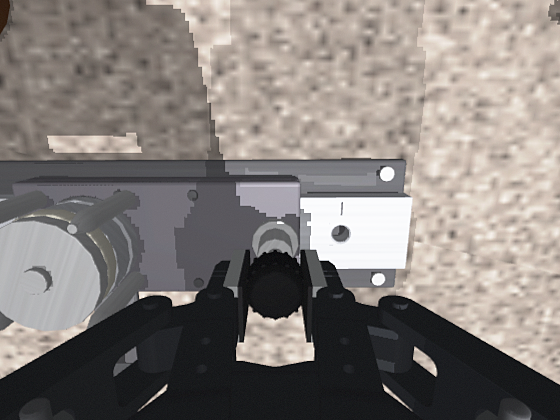

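```bash
python3 -m pendant '[[[1,0,0,-0.003,0],[1,0,0,-0.006,0],[1,0,0,-0.006,0],[1,0,0,-0.006,0]]]'
```

```text
time_s: 22.95
eef_pos: [550.1, 111.2, 60.4]
ee_rot: [-0.0, 0.705, 0.71, -0.0]
force: [0.3, 1.4, -6.0]
grip_width: 0.261
```

```bash
python3 -m pendant '[[[1,0,0,-0.003,0],[1,0,0,-0.006,0],[1,0,0,-0.007,0],[1,0,0,-0.007,0],[1,0,0,-0.007,0]]]'; python3 look.py k5
```

```text
time_s: 23.45
eef_pos: [550.1, 111.2, 53.5]
ee_rot: [-0.0, 0.705, 0.71, -0.0]
force: [-0.6, 0.8, -3.1]
grip_width: 0.264
t 23.45 tcp [550.1 111.2  53.5] yaw 90.4 F [-0.6  0.8 -3.1] w 0.264
```

View pics/k5.png

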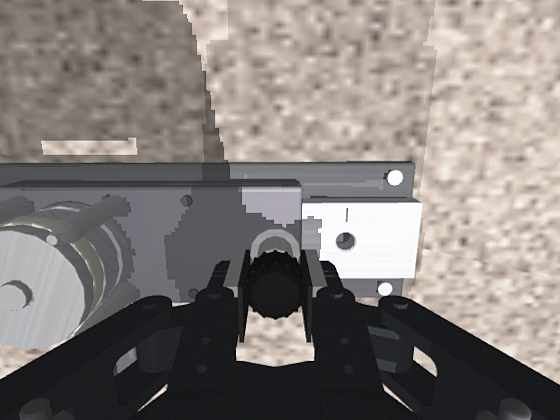

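```bash
python3 -m pendant '[[[1,0,0,-0.0005,0],[1,0,0,-0.0008,0],[1,0,0,-0.0008,0],[1,0,0,-0.0008,0]]]'
```

```text
time_s: 23.9
eef_pos: [550.3, 111.2, 53.4]
ee_rot: [0.0, 0.705, 0.71, 0.0]
force: [-4.3, 1.3, 6.0]
grip_width: 0.262
```

```bash
python3 -m pendant '[[[1,0,0,0,0],[1,0,0,0,0],[1,0,0,0,0]]]'
python3 - <<'E'
from rig import vision
import cv2
p,d=vision.capture("top"); q,_=vision.capture("scene")
cv2.imwrite("pics/top9.png",p[:,:,::-1])
cv2.imwrite("pics/scene9.png",cv2.resize(q[170:270,210:410,::-1],None,fx=4,fy=4,interpolation=cv2.INTER_CUBIC))
E
```

```text
time_s: 24.2
eef_pos: [550.2, 111.2, 53.4]
ee_rot: [0.0, 0.705, 0.71, 0.0]
force: [-4.4, 1.6, 6.0]
grip_width: 0.261
```

View pics/top9.png

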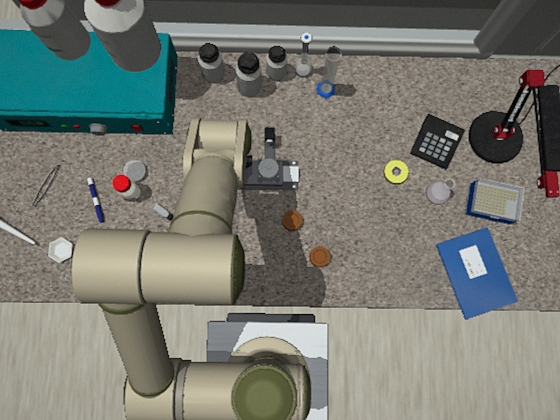

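View pics/scene9.png

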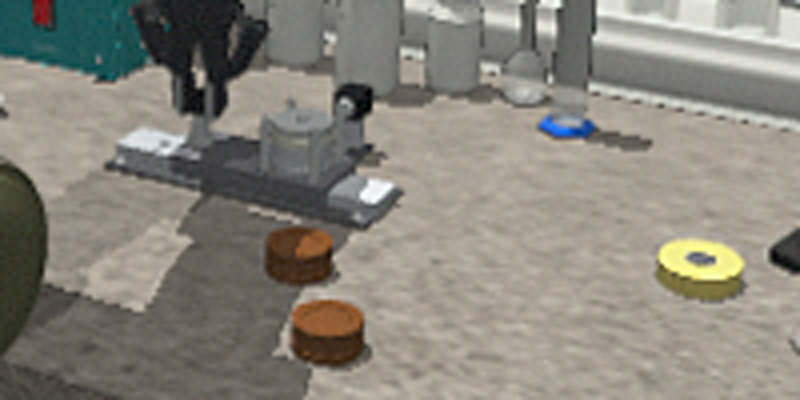

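The stack at top-view (270,168) stands level in front of the sensor. The knob is still gripped and the other things haven't moved.

```bash
python3 -c "
from rig import order; print(order.finish_job())"
```

```text
the job is handed in; nothing more can be done
None
```

I built the sample on the nest in the order asked (puck, spacer ring, top disc) and moved the sled to the next hole. The job was handed in at about 24 s with the gripper still holding the knob.

**Lock and sled:** I lifted the plunger about 13 mm and slid the sled about 40 mm along the rail. At 7 mm of lift the spring still pulled with about 6 N, so the pin was already in the hole and not resting on the rail. At the end the tool was back at its starting height of 53.4 mm, with about 6 N of push against the stop, so the pin is home.

**Other checks:** The last pictures show the stack standing level between the posts in front of the sensor. The brown look-alikes and every bystander I could see are where they were. The arm hides part of the left side of the bench from above.

**Small disagreements:** The wrist camera and the arm differed by 1 to 2 mm on the nest and knob positions. I placed the parts between the two readings, and they went in without any sideways force. No check failed.

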